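# Lay out spindle parts in fitting order

## Robot

A 7-joint arm with a two-finger parallel gripper is mounted at the origin on the work surface. World frame = base frame: x ahead of the robot, y to its left, z up, the work surface at z = 0. Lengths are in m, angles in rad, forces in N, time in s.
With the tool pointing down it reaches from about 0.4 to 0.85 m from the base axis. Payload 10.4 kg.
Tool frame: the origin (TCP) lies at the very end of the fingers, on their centre line; the grasp point (between the pads) lies 19 mm behind it; z points along the fingers, y is the line along which they close (so a half turn about z gives the same grasp; the last joint's range is limited). The gripper opens to 87 mm and grips with 3 to 60 N. Pads are 19 mm wide; open, the fingers measure 117 mm over their backs; the gripper's body (75 mm by 190 mm) begins 51 mm behind the grasp point.
Start: joints at [-1.255, 0.332, -0.065, 1.46, 0.022, 1.35, -0.088], TCP at [0.208, 0.589, 0.223] pointing down, gripper open.
Joint ranges: [-2.6, 2.6], [-0.5, 2.12], [-1.47, 1.34], [0.16, 2.42], [-1.27, 4.41], [0.06, 2.06], [-2.6, 2.6]. Speed limits (rad/s): [2.22, 2.22, 2.79, 2.79, 3.14, 3.14, 3.14].

## Interface

Orientations are given as a unit quaternion [x, y, z, w].
In Python, from bench import r gives the robot as it stands.
- The arm moves only by the shell command python3 -m jog 'ROWS' [FORCE]. ROWS is a JSON list of rows, 1 to 12 of them, each of 5 numbers: dx, dy, dz in units of 25 mm, then a turn about the tool's z in units of 0.1 rad, then the finger opening in m; each row is the pose to reach, as a shift and turn from the pose commanded when the command began, along the tool's axes at that moment; what a row does not reach only later rows make up. A row lasts 1/10 s, in which the tool goes at most 0.05 m and 0.15 rad, less where a joint would pass 70% of its speed; a pose out of reach is approached as far as the arm can. The fingers move at their own pace and stop on an object; FORCE is the grip in N (left out, the last holds). Time passes only in rows, so rows that do not move let the fingers close. It prints the time, the measured TCP pose, the force, the opening and the grip force at its end. Input that does not fit is refused with a message, and nothing moves.
- r.read_state(): the state, without advancing time (a new reading comes with each control period).
- r.camera(name): name is "scene" or "top" or "wrist"; returns a dict with "img" (420x560x3 uint8, red, green, blue), "fx", "fy", "cx", "cy" (pixels), "k1" (the pictures are not rectified: a ray, as slopes to the right and down, at radius r is drawn at 1 + k1 r^2 times it, then the intrinsics apply), "pose" (4x4, takes a point from camera to world coordinates). Camera axes: x right, y down, z forward; pixel columns grow to the right and rows downward; lengths in m; the calibration is good to about 2 mm. A picture is of the moment at which its call begins. There is no depth.
- r.close_job(): hands the job in; it is judged then, once.
Trained networks look in the newest picture that a camera, given by its name, has taken for a name from the list of things; names that differ only in an ending like _2 or _b are one class to them, and where a whole thing is asked for, a point or a joint stands for the part that bears it (a point fixed in the world has none). Each returns a list of dicts, best first, with "p" (0 to 1); they miss things now and then, are a little off and sometimes report something else, mostly with a low value. They report only what shows in the picture. A call takes as long as a camera call.
- r.recognise(camera, label): "position" ([column, row] as shares, 0 to 1, of the picture: columns of its width, rows of its height, amid what is visible of it).
- r.regions_of(camera, label): "pixels" (420x560 bool, what is visible of it) and "position" ([column, row] as shares, 0 to 1, of the picture: columns of its width, rows of its height, amid what is visible of it).
The state is a dict: "time": time; "joint_positions": joint angles; "joint_vel": joint speeds; "joint_torque": joint torques, N m; "ee_pos": TCP position; "eef_rot": TCP orientation; "ft_force": force on the tool from outside, world axes, zero at the start; "torque": the same for the moment, N m; "width": finger opening in m; "grip_force": force on a finger pad.
Only numpy, scipy, OpenCV 4.12 (cv2) and the standard library are available. Lean on these libraries where they do the work, as an engineer would, in place of code of your own. Each camera call takes 0.05 s, during which the arm holds its last target. There are 200 camera calls.

## Task

The four parts of a stripped drill-press spindle stand in a row of black dishes in the order they came off. Move them to the four pockets of the white assembly tray in the reverse order, one part to a pocket, so that the part now at the left end of the dishes stands at the right end of the tray and so on. Set each part down upright as it stands now, flat on the floor of its pocket, without dropping it.

Things in the scene. Friction and masses are not known exactly. Their poses are not given: they have to be found in the camera images.
- pulley: Three-step V-belt pulley of cast aluminium, standing on its largest step, narrowest step up: diameters 58 mm (0 to 16 mm above its underside), 48 mm (16 to 31 mm) and 38 mm (31 to 48 mm, the top), with a 17 mm bore; about 0.22 kg. Easily gripped across the top step, fingertips no lower than 32 mm above its underside. Origin: centre of its underside, on its axis; z up along the axis.
- bearing: Steel ball bearing lying flat, the lowest part, with balls showing between its rings: outside diameter 52 mm, bore 25 mm, height 21 mm; about 0.19 kg. Origin: centre of its underside, on its axis; z up along the axis.
- sleeve: Plain steel spacer sleeve (a thick tube) standing on end, the tallest part: outside diameter 50 mm, bore 34 mm, height 50 mm; about 0.41 kg. Origin: centre of its underside, on its axis; z up along the axis.
- nut: Large steel hexagon nut lying flat: 50 mm across flats, 58 mm across corners, bore 32 mm, height 26 mm; about 0.27 kg. It lies at any yaw: its flats face its own x axis and every 60 degrees from it. Origin: centre of its underside, on its axis; z up along the axis.
- pulley_dish: The black plastic dish in which the pulley stands at the start (it marks that part's place in the row; all four dishes are alike): square, 80 x 80 mm outside, 10 mm high, floor 3 mm thick, walls 3 mm thick (rim 7 mm above the floor). Fixed. Origin: centre of its underside; axes parallel to the drip pan's.
- bearing_dish: The black plastic dish in which the bearing stands at the start (it marks that part's place in the row; all four dishes are alike): square, 80 x 80 mm outside, 10 mm high, floor 3 mm thick, walls 3 mm thick (rim 7 mm above the floor). Fixed. Origin: centre of its underside; axes parallel to the drip pan's.
- sleeve_dish: The black plastic dish in which the sleeve stands at the start (it marks that part's place in the row; all four dishes are alike): square, 80 x 80 mm outside, 10 mm high, floor 3 mm thick, walls 3 mm thick (rim 7 mm above the floor). Fixed. Origin: centre of its underside; axes parallel to the drip pan's.
- nut_dish: The black plastic dish in which the nut stands at the start (it marks that part's place in the row; all four dishes are alike): square, 80 x 80 mm outside, 10 mm high, floor 3 mm thick, walls 3 mm thick (rim 7 mm above the floor). Fixed. Origin: centre of its underside; axes parallel to the drip pan's.
- drip_pan: Shallow bright metal pan, 104 x 360 mm, floor 2 mm, lip 6 mm, on which the dishes stand in a row along its y axis at y = -129, -43, 43 and 129 mm (x = 0), in any order. It may be the nearer or the farther row. A part in a dish stands with its underside 5 mm above the bench. Fixed. Origin: centre of its underside; y along the row, about to the robot's left; yaw within 0.12 rad.
- assembly_tray: White plastic tray, 94 x 352 mm, 11 mm high, with four square pockets in a row along its y axis, centred at y = -129, -43, 43 and 129 mm (left one) and x = 0. Pockets 78 x 78 mm inside, floor 4 mm above the bench, walls 7 mm high above the floor and 8 mm thick. Empty at the start. Fixed. Origin: centre of its underside; y along the row, about to the robot's left; yaw within 0.12 rad.

How it is judged:
By the outcome, as a careful person would: the job done as asked, in the order asked, and still so for the second after the job is handed in, with the robot touching nothing.
It also fails if it takes over 86 s, if anything falls off the work surface, if the arm or the gripper's body presses on something with over 40 N, if the wrist force passes 120 N, or if a joint passes its speed limit or range.

## Working session

There is one attempt and no reset: what is moved stays moved. The work goes in short steps, Python scripts to look and compute and a shell command to move; the robot and the scene stay as the last step left them, time stands still between calls to the robot, and variables do not carry over. Pictures are saved under pics/ and viewed, at most 14 in all, crops included, and the job is handed in when it is done.

```bash
mkdir -p pics; cat > h.py <<'E'
import numpy as np, cv2
from bench import r
from scipy.spatial.transform import Rotation as R
def ray(c,u,v):
    K=np.array([[c["fx"],0,c["cx"]],[0,c["fy"],c["cy"]],[0,0,1.]])
    p=cv2.undistortPoints(np.array([[[u,v]]],float),K,np.array([c["k1"],0,0,0.]))[0,0]
    T=np.array(c["pose"]); return T[:3,3],T[:3,:3]@np.array([p[0],p[1],1])
def at(c,u,v,z):
    o,d=ray(c,u,v); return o+d*(z-o[2])/d[2]
def proj(c,P):
    T=np.array(c["pose"]); q=(np.asarray(P)-T[:3,3])@T[:3,:3]; s=q[:,:2]/q[:,2:]
    s=s*(1+c["k1"]*(s**2).sum(1))[:,None]
    return s*[c["fx"],c["fy"]]+[c["cx"],c["cy"]]
def save(c,n): cv2.imwrite("pics/"+n+".png",c["img"][:,:,::-1])
E
python3 - <<'E'
from h import *
s=r.read_state(); print(s["ee_pos"],s["eef_rot"],s["width"],s["time"])
for n in ("top","scene"):
    c=r.camera(n); save(c,n+"0"); print(n,np.round(c["pose"],3).tolist(),c["fx"],c["k1"])
    for l in ("pulley","bearing","sleeve","nut","pulley_dish","drip_pan","assembly_tray"):
        for d in r.regions_of(n,l)[:4]:
            u,v=d["position"][0]*560,d["position"][1]*420
            print(l,round(d["p"],2),round(u),round(v),d["pixels"].sum(),at(c,u,v,0.01)[:2].round(3))
E
```

```text
[0.20761418 0.58909507 0.22176892] [ 1.68598550e-01  9.85684550e-01 -7.00562959e-04 -7.17833386e-05] 0.08700534868317807 0.0
top [[-0.002, -0.995, 0.104, 0.481], [-1.0, 0.001, -0.018, 0.003], [0.018, -0.104, -0.994, 0.731], [0.0, 0.0, 0.0, 1.0]] 430.0186596337625 -0.03190490667376303
pulley 0.67 174 271 979 [0.454 0.17 ]
bearing 0.58 279 272 691 [ 0.452 -0.004]
sleeve 0.79 214 277 581 [0.445 0.104]
nut 0.93 334 264 597 [ 0.466 -0.096]
pulley_dish 0.85 171 271 1325 [0.455 0.175]
drip_pan 0.86 252 265 3937 [0.464 0.041]
assembly_tray 0.95 257 153 11622 [0.654 0.034]
scene [[-0.626, 0.542, -0.56, 0.98], [0.78, 0.436, -0.449, 0.331], [0.001, -0.718, -0.696, 0.556], [0.0, 0.0, 0.0, 1.0]] 443.47986920639454 -0.05206134559050817
pulley 0.82 391 226 1106 [0.44  0.153]
bearing 0.57 316 192 645 [0.45  0.002]
sleeve 0.91 360 205 1031 [0.429 0.083]
nut 0.97 275 175 704 [ 0.458 -0.091]
drip_pan 0.66 347 234 1896 [0.505 0.105]
drip_pan 0.31 269 273 11740 [0.652 0.054]
assembly_tray 0.66 267 272 11579 [0.652 0.051]
```

View pics/top0.png

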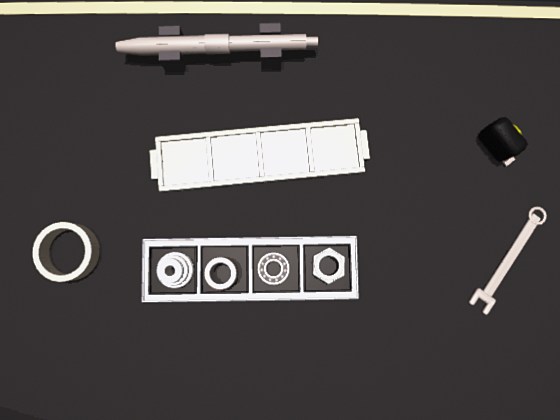

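View pics/scene0.png

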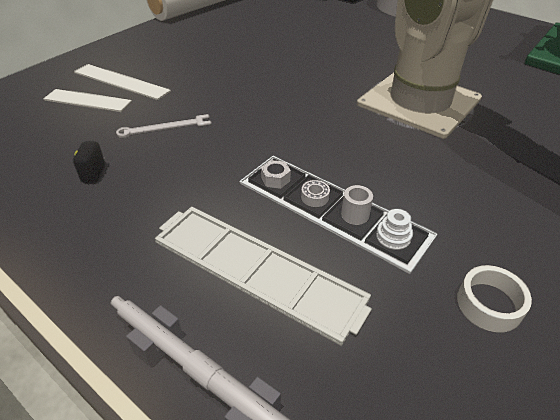

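```bash
cat > fit.py <<'E'
from h import *
from scipy.optimize import minimize
a=np.linspace(0,2*np.pi,40,endpoint=False)
def cyl(rad,z0,z1,n=40,off=0):
    t=np.linspace(0,2*np.pi,n,endpoint=False)+off; return np.array([[rad*np.cos(b),rad*np.sin(b),z] for z in (z0,z1) for b in t])
def box(x,y,h): return np.array([[i*x/2,j*y/2,z] for i in(-1,1) for j in(-1,1) for z in (0,h)])
M={"pulley":[cyl(.029,0,.016),cyl(.024,.016,.031),cyl(.019,.031,.048)],"bearing":[cyl(.026,0,.021)],"sleeve":[cyl(.025,0,.05)],
"nut":[cyl(.025/np.cos(np.pi/6),0,.026,6,np.pi/6)],"drip_pan":[box(.104,.36,.006)],"assembly_tray":[box(.094,.352,.011)]}
S=4
def sil(c,name,x,y,w,z):
    m=np.zeros((420*S//2,560*S//2),np.uint8); Rz=R.from_euler("z",w).as_matrix()
    for P in M[name]:
        q=(proj(c,P@Rz.T+[x,y,z])+.5)*S/2-.5
        h=cv2.convexHull(q.astype(np.float32))[:,0]
        cv2.fillConvexPoly(m,np.round(h*16).astype(int).astype(np.int32),1,shift=4)
    return m>0
def prep(mask,fill=True):
    m=mask.astype(np.uint8)
    cs,_=cv2.findContours(m,cv2.RETR_EXTERNAL,cv2.CHAIN_APPROX_NONE); k=max(cs,key=cv2.contourArea)
    if fill: k=cv2.convexHull(k)
    o=np.zeros_like(m); cv2.drawContours(o,[k],-1,1,-1)
    return cv2.resize(o,None,fx=S/2,fy=S/2,interpolation=cv2.INTER_NEAREST)>0
def fit(name,obs,x0,z,yaw):
    def cost(p):
        t=0
        for c,m in obs:
            s=sil(c,name,p[0]/100,p[1]/100,p[2]/10 if yaw else 0,z); t+=1-(s&m).sum()/(s|m).sum()
        return t/len(obs)
    best=None
    for w in ([0,.25,.5,.75,-.25] if name=="nut" else [0]):
        s0=np.array([x0[0]*100,x0[1]*100,w*10]); sx=np.vstack([s0]+[s0+d for d in np.eye(3)])
        q=minimize(cost,s0,method="Nelder-Mead",options=dict(initial_simplex=sx,xatol=.01,fatol=1e-4,maxiter=150))
        if best is None or q.fun<best.fun: best=q
    return np.round([best.x[0]/100,best.x[1]/100,best.x[2]/10,best.fun],4)
E
python3 - <<'E'
from fit import *
C={n:r.camera(n) for n in("top","scene")}
for l,z in (("pulley",.005),("bearing",.005),("sleeve",.005),("nut",.005),("drip_pan",0),("assembly_tray",0)):
    O={}
    for n in C:
        d=r.regions_of(n,l)[0]; O[n]=(C[n],prep(d["pixels"],l!="pulley"))
        if n=="top": x0=at(C[n],d["position"][0]*560,d["position"][1]*420,.02)
    for k in (["top"],["scene"],["top","scene"]): print(l,k,fit(l,[O[n] for n in k],x0,z,l in("nut","drip_pan","assembly_tray")))
E
```

```text
pulley ['top'] [ 0.4573  0.1679 -0.0482  0.0926]
pulley ['scene'] [0.457  0.1655 0.0665 0.0527]
pulley ['top', 'scene'] [0.4568 0.1658 0.0639 0.076 ]
bearing ['top'] [0.4596 0.0062 0.0361 0.0465]
bearing ['scene'] [0.4582 0.0038 0.0675 0.0368]
bearing ['top', 'scene'] [0.4595 0.0049 0.0794 0.0575]
sleeve ['top'] [0.4531 0.0884 0.0474 0.0324]
sleeve ['scene'] [0.4524 0.0872 0.0332 0.044 ]
sleeve ['top', 'scene'] [0.4531 0.0882 0.0214 0.0459]Traceback (most recent call last):
  File "<stdin>", line 6, in <module>
IndexError: list index out of range
```

```bash
python3 - <<'E'
from fit import *
obs={}
for n in ("top","scene"):
  for l in ("nut","assembly_tray","drip_pan"):
    if (n,l)==("scene","drip_pan"): continue
    for _ in range(3):
        c=r.camera(n); D=r.regions_of(n,l)
        if D: break
    else: print("miss",n,l); continue
    obs[n,l]=(c,prep(D[0]["pixels"]))
    print(n,l,D[0]["p"])
x0={"nut":(.462,-.09),"assembly_tray":(.654,.034),"drip_pan":(.458,.042)}
# drip pan from threshold in the top picture
c=obs["top","nut"][0]; g=np.zeros((420,560),bool); g[225:310,130:370]=c["img"][225:310,130:370].min(2)>110
obs["top","drip_pan"]=(c,prep(g))
for l in x0:
    ks=[k for k in obs if k[1]==l]
    for k in [[q] for q in ks]+[ks]: print(l,[q[0] for q in k],fit(l,[obs[q] for q in k],x0[l],.005 if l=="nut" else 0,True))
E
```

```text
top nut 0.75
top assembly_tray 0.91
top drip_pan 0.68
scene nut 0.62
scene assembly_tray 0.76
nut ['top'] [ 0.4639 -0.0833  0.5397  0.0577]
nut ['scene'] [ 0.4635 -0.0854  0.4747  0.0461]
nut ['top', 'scene'] [ 0.4641 -0.0845  0.4613  0.0635]
assembly_tray ['top'] [0.6518 0.0299 0.0963 0.0694]
assembly_tray ['scene'] [0.6522 0.0295 0.094  0.0511]
assembly_tray ['top', 'scene'] [0.6521 0.0299 0.0962 0.0611]
drip_pan ['top'] [0.4581 0.0447 0.0122 0.0251]
drip_pan ['top'] [0.4581 0.0447 0.0122 0.0251]
```

```bash
cat > go.py <<'E'
import sys
from h import *
x,y,z,a=map(float,sys.argv[1:5]); s=r.read_state(); T=R.from_quat(s["eef_rot"])
d=T.inv().apply(np.array([x,y,z])-s["ee_pos"]); ty=T.apply([0,1,0]); th=np.arctan2(ty[1],ty[0])
print("shift",d.round(4),"turn",round((th-a+np.pi/2)%np.pi-np.pi/2,3),"t",s["time"],"tcp",np.round(s["ee_pos"],4),"yang",round(th,3),"q7",round(s["joint_positions"][6],2),"tilt",np.round(T.apply([0,0,1]),4),"F",np.round(s["ft_force"],1),"w",round(s["width"],4),"g",round(s["grip_force"],1))
E
python3 go.py .457 .166 .12 0
```

```text
shift [-0.3759 -0.3165  0.1025] turn 1.232 t 1.75 tcp [0.2077 0.5895 0.2226] yang 1.232 q7 -0.09 tilt [-0.  0. -1.] F [-0.7 -0.4 -0.6] w 0.0868 g 0.0
```

The rows are not in the units I measure in: shifts go in units of 25 mm and turns go in units of 0.1 rad. I convert before sending: -0.2 m is -8, -0.376 m is -15.04, 1.232 rad is 12.32.

```bash
R='x'; python3 -m jog '[[-4, -3.2, 0, 3, 0.08], [-8, -6.4, 1.2, 6, 0.08], [-12, -9.6, 2.4, 9, 0.08], [-15.04, -12.68, 4.1, 12.32, 0.08], [-15.04, -12.68, 4.1, 12.32, 0.08], [-15.04, -12.68, 4.1, 12.32, 0.08], [-15.04, -12.68, 4.1, 12.32, 0.08], [-15.04, -12.68, 4.1, 12.32, 0.08], [-15.04, -12.68, 4.1, 12.32, 0.08], [-15.04, -12.68, 4.1, 12.32, 0.08], [-15.04, -12.68, 4.1, 12.32, 0.08], [-15.04, -12.68, 4.1, 12.32, 0.08]]' 20; python3 go.py .457 .166 .12 0
```

```text
time: 2.95
ee_pos: [0.4574, 0.1642, 0.1199]
eef_rot: [0.708, 0.706, -0.0, -0.0]
ft_force: [-0.5, -0.3, 0.9]
width: 0.08
grip_force: 0.0
shift [ 0.0018 -0.0004 -0.0001] turn -0.003 t 2.95 tcp [0.4574 0.1642 0.1199] yang -0.003 q7 -0.4 tilt [-3.e-04 -2.e-04 -1.e+00] F [-0.5 -0.3  0.9] w 0.08 g 0.0
```

```bash
python3 - <<'E'
from fit import *
c=r.camera("wrist"); save(c,"w1"); print(np.round(c["pose"],3).tolist())
for l,z,x0 in (("pulley",.005,(.457,.166)),("sleeve",.005,(.453,.088))):
    D=r.regions_of("wrist",l)
    if D: print(l,D[0]["p"],fit(l,[(c,prep(D[0]["pixels"],l!="pulley"))],x0,z,False))
E
```

```text
[[1.0, -0.004, -0.001, 0.457], [-0.004, -0.967, -0.257, 0.234], [0.0, 0.257, -0.967, 0.282], [0.0, 0.0, 0.0, 1.0]]
pulley 0.63 [0.4558 0.1669 0.0209 0.0439]
sleeve 0.92 [ 0.4513  0.0892 -0.0532  0.5812]
```

View pics/w1.png

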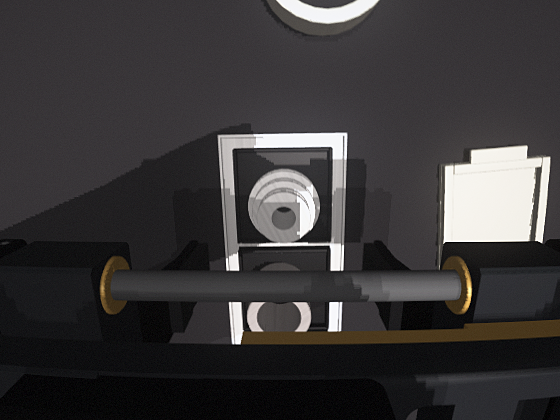

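The wrist view shows the pulley at about (283, 205), centred in its dish between the fingers. That agrees with the fit at (0.456, 0.1665), so I'm descending.

To row units: 0.081 m is 3.24, 0.07 m is 2.8.

```bash
python3 -m jog '[[0.08, -0.04, 1.2, 0, 0.08], [0.08, -0.04, 2.2, 0, 0.08], [0.08, -0.04, 2.8, 0, 0.08], [0.08, -0.04, 3.24, 0, 0.08], [0.08, -0.04, 3.24, 0, 0.08], [0.08, -0.04, 3.24, 0, 0.03], [0.08, -0.04, 3.24, 0, 0.03], [0.08, -0.04, 3.24, 0, 0.03], [0.08, -0.04, 3.24, 0, 0.03], [0.08, -0.04, 3.24, 0, 0.03], [0.08, -0.04, 3.24, 0, 0.03], [0.08, -0.04, 3.24, 0, 0.03]]' 25; python3 go.py .6644 -.0984 .13 0
```

```text
time: 4.3
ee_pos: [0.456, 0.1676, 0.0391]
eef_rot: [0.707, 0.707, 0.0, -0.0]
ft_force: [0.3, 0.2, 1.4]
width: 0.0372
grip_force: 25.0
shift [-0.266   0.2084 -0.0909] turn -0.0 t 4.3 tcp [0.456  0.1676 0.0391] yang -0.0 q7 -0.36 tilt [ 1.e-04  2.e-04 -1.e+00] F [0.3 0.2 1.4] w 0.0372 g 25.0
```

```bash
python3 -m jog '[[0, 0, -0.8, 0, 0.03], [0, 0, -2, 0, 0.03], [0, 0, -3.6, 0, 0.03], [-1.6, 1.2, -3.6, 0, 0.03], [-3.2, 2.4, -3.6, 0, 0.03], [-4.8, 3.6, -3.6, 0, 0.03], [-6.4, 4.8, -3.6, 0, 0.03], [-8, 6, -3.6, 0, 0.03], [-9.4, 7.2, -3.6, 0, 0.03], [-10.2, 8, -3.6, 0, 0.03], [-10.64, 8.32, -3.6, 0, 0.03], [-10.64, 8.32, -3.6, 0, 0.03]]';  python3 go.py .6644 -.0984 .0386 0
```

```text
time: 5.5
ee_pos: [0.6638, -0.1003, 0.1281]
eef_rot: [0.708, 0.706, -0.001, -0.0]
ft_force: [-1.6, -0.1, -2.0]
width: 0.0372
grip_force: 25.0
shift [0.002  0.0007 0.0895] turn -0.002 t 5.5 tcp [ 0.6638 -0.1003  0.1281] yang -0.002 q7 0.27 tilt [-0.0014 -0.0011 -1.    ] F [-1.6 -0.1 -2. ] w 0.0372 g 25.0
```

```bash
python3 - <<'E'
from h import *
save(r.camera("scene"),"s1")
E
```

```text
(no output)
```

View pics/s1.png

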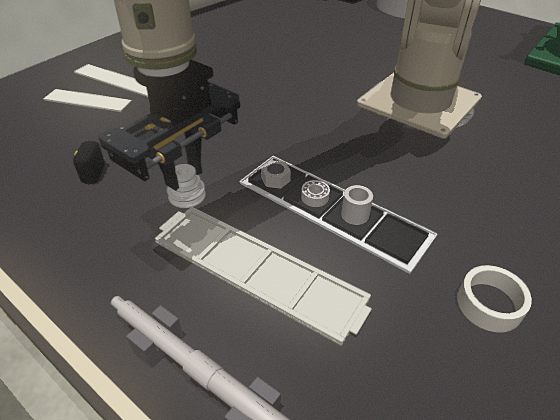

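The pulley is held upright at (185, 190), above the right-end pocket, so I'm lowering it.

```bash
python3 -m jog '[[0.08, 0, 1.2, 0, 0.03], [0.08, 0, 2.4, 0, 0.03], [0.08, 0, 3, 0, 0.03], [0.08, 0, 3.28, 0, 0.03], [0.08, 0, 3.44, 0, 0.03], [0.08, 0, 3.52, 0, 0.03], [0.08, 0, 3.56, 0, 0.03], [0.08, 0, 3.58, 0, 0.03], [0.08, 0, 3.58, 0, 0.03], [0.08, 0, 3.58, 0, 0.03]]';  python3 go.py .6644 -.0984 .0381 0
```

```text
time: 6.55
ee_pos: [0.6642, -0.0965, 0.0399]
eef_rot: [0.707, 0.707, 0.0, 0.0]
ft_force: [0.4, 0.0, -1.7]
width: 0.0374
grip_force: 25.0
shift [-0.0019  0.0002  0.0018] turn -0.0 t 6.55 tcp [ 0.6642 -0.0965  0.0399] yang -0.0 q7 0.3 tilt [ 5.e-04  1.e-04 -1.e+00] F [ 0.4  0.  -1.7] w 0.0374 g 25.0
```

```bash
python3 -m jog '[[-0.04, 0, 0.032, 0, 0.03], [-0.04, 0, 0.048, 0, 0.03], [-0.04, 0, 0.06, 0, 0.03], [-0.04, 0, 0.06, 0, 0.03]]';  python3 go.py .6644 -.0984 .0381 0
```

```text
time: 6.95
ee_pos: [0.664, -0.0977, 0.0382]
eef_rot: [0.707, 0.707, -0.0, 0.0]
ft_force: [-1.1, -0.3, 1.1]
width: 0.0371
grip_force: 25.0
shift [-0.0007  0.0004  0.0001] turn -0.0 t 6.95 tcp [ 0.664  -0.0977  0.0382] yang -0.0 q7 0.3 tilt [ 0. -0. -1.] F [-1.1 -0.3  1.1] w 0.0371 g 25.0
```

To row units: 0.0006 m is 0.024, 0.0003 m is 0.012.

```bash
python3 -m jog '[[0, 0, 0.012, 0, 0.03], [0, 0, 0.024, 0, 0.03], [0, 0, 0.024, 0, 0.03]]';  python3 go.py .6644 -.0984 .0381 0
```

```text
time: 7.25
ee_pos: [0.664, -0.0977, 0.0382]
eef_rot: [0.707, 0.707, 0.0, -0.0]
ft_force: [-3.5, -0.3, 7.6]
width: 0.0371
grip_force: 25.0
shift [-0.0007  0.0004  0.0001] turn -0.0 t 7.25 tcp [ 0.664  -0.0977  0.0382] yang -0.0 q7 0.3 tilt [ 1.e-04  1.e-04 -1.e+00] F [-3.5 -0.3  7.6] w 0.0371 g 25.0
```

Contact reads 7.6 N, so the pulley is seated. Releasing and rising.

To row units: -0.08 m is -3.2, -0.19 m is -7.6.

```bash
python3 -m jog '[[0, 0, 0, 0, 0.08], [0, 0, 0, 0, 0.08], [0, 0, 0, 0, 0.08], [0, 0, 0, 0, 0.08], [0, 0, -0.8, 0, 0.08], [0, 0, -2.4, 0, 0.08], [0, 0, -3.6, 0, 0.08], [1.2, -1.6, -3.6, 0, 0.08], [2.4, -3.2, -3.6, 0, 0.08], [3.6, -4.8, -3.6, 0, 0.08], [4.8, -6.4, -3.6, 0, 0.08], [6, -7.6, -3.6, 0, 0.08]]';  python3 go.py .453 .0885 .1 0
```

```text
time: 8.45
ee_pos: [0.4718, 0.0535, 0.1273]
eef_rot: [0.707, 0.707, 0.0, -0.0]
ft_force: [0.7, 0.7, -0.2]
width: 0.0799
grip_force: 0.0
shift [ 0.0349 -0.0187  0.0273] turn 0.0 t 8.45 tcp [0.4718 0.0535 0.1273] yang 0.0 q7 -0.17 tilt [-1.e-04  6.e-04 -1.e+00] F [ 0.7  0.7 -0.2] w 0.0799 g 0.0
```

```bash
python3 -m jog '[[1.4, -0.748, 0.4, 0, 0.08], [1.4, -0.748, 1.2, 0, 0.08], [1.4, -0.748, 1.2, 0, 0.08], [1.4, -0.748, 1.2, 0, 0.08], [1.4, -0.748, 1.2, 0, 0.08]]'; python3 - <<'E'
from fit import *
c=r.camera("wrist"); save(c,"w2")
D=r.regions_of("wrist","sleeve")
for d in D[:1]: print(d["p"],fit("sleeve",[(c,prep(d["pixels"]))],(.453,.088),.005,False))
E
python3 go.py .453 .0885 .027 0
```

```text
time: 8.95
ee_pos: [0.4562, 0.0868, 0.0982]
eef_rot: [0.708, 0.706, 0.0, 0.0]
ft_force: [-0.2, 0.0, -0.0]
width: 0.08
grip_force: 0.0
0.74 [ 0.4513  0.0885 -0.0189  0.0291]
shift [ 0.0015 -0.0031  0.0711] turn -0.002 t 9.05 tcp [0.456  0.087  0.0981] yang -0.002 q7 -0.24 tilt [ 9.e-04  2.e-04 -1.e+00] F [-0.4  0.3  1.2] w 0.08 g 0.0
```

View pics/w2.png

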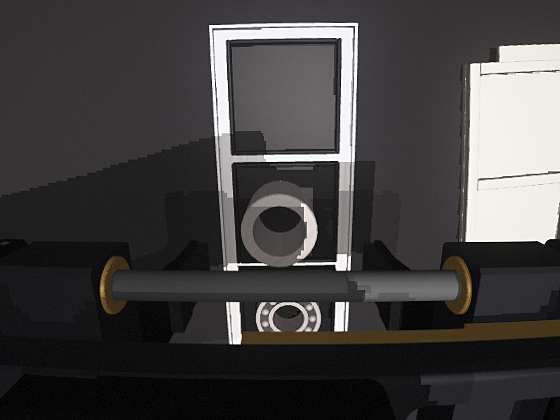

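The sleeve shows at (279, 228), roughly midway between the fingers. The fit gives (0.452, 0.0885). Descending and gripping.

To row units: 0.071 m is 2.84, 0.065 m is 2.6.

```bash
python3 -m jog '[[0.06, -0.16, 1.2, 0, 0.08], [0.06, -0.16, 2, 0, 0.08], [0.06, -0.16, 2.6, 0, 0.08], [0.06, -0.16, 2.84, 0, 0.08], [0.06, -0.16, 2.84, 0, 0.04], [0.06, -0.16, 2.84, 0, 0.04], [0.06, -0.16, 2.84, 0, 0.04], [0.06, -0.16, 2.84, 0, 0.04], [0.06, -0.16, 2.84, 0, 0.04], [0.06, -0.16, 2.84, 0, 0.04]]' 35; python3 go.py .6561 -.0128 .13 0
```

```text
time: 10.05
ee_pos: [0.4516, 0.0892, 0.0269]
eef_rot: [0.707, 0.707, 0.0, 0.0]
ft_force: [0.1, -0.5, 4.7]
width: 0.049
grip_force: 35.0
shift [-0.102   0.2045 -0.103 ] turn 0.0 t 10.05 tcp [0.4516 0.0892 0.0269] yang 0.0 q7 -0.19 tilt [ 8.e-04  5.e-04 -1.e+00] F [ 0.1 -0.5  4.7] w 0.049 g 35.0
```

To row units: 0.1 m is 4, 0.2045 m is 8.18.

```bash
python3 -m jog '[[0, 0, -0.8, 0, 0.04], [0, 0, -2, 0, 0.04], [0, 0, -3.6, 0, 0.04], [-0.6, 1.2, -3.6, 0, 0.04], [-1.2, 2.4, -3.6, 0, 0.04], [-2, 4, -3.6, 0, 0.04], [-2.8, 5.6, -3.6, 0, 0.04], [-3.6, 7.2, -3.6, 0, 0.04], [-4.08, 8, -3.6, 0, 0.04], [-4.08, 8.18, -3.6, 0, 0.04], [-4.08, 8.18, -3.2, 0, 0.04], [-4.08, 8.18, -2.4, 0, 0.04]]'; python3 go.py .6561 -.0128 .0259 0
```

```text
time: 11.25
ee_pos: [0.6557, -0.012, 0.0863]
eef_rot: [0.707, 0.707, 0.001, 0.0]
ft_force: [0.2, -0.6, -4.4]
width: 0.0491
grip_force: 35.0
shift [-0.0009  0.0003  0.0604] turn 0.001 t 11.25 tcp [ 0.6557 -0.012   0.0863] yang 0.001 q7 0.15 tilt [ 1.e-03  9.e-04 -1.e+00] F [ 0.2 -0.6 -4.4] w 0.0491 g 35.0
```

To row units: 0.0603 m is 2.412, 0.06 m is 2.4.

```bash
python3 -m jog '[[0, 0, 1.2, 0, 0.04], [0, 0, 1.8, 0, 0.04], [0, 0, 2.12, 0, 0.04], [0, 0, 2.28, 0, 0.04], [0, 0, 2.36, 0, 0.04], [0, 0, 2.38, 0, 0.04], [0, 0, 2.4, 0, 0.04], [0, 0, 2.412, 0, 0.04], [0, 0, 2.412, 0, 0.04]]'; python3 go.py .6561 -.0128 .0259 0
```

```text
time: 12.15
ee_pos: [0.656, -0.013, 0.0264]
eef_rot: [0.707, 0.707, 0.0, 0.0]
ft_force: [0.2, 0.3, -4.3]
width: 0.0489
grip_force: 35.0
shift [0.0002 0.0001 0.0005] turn -0.0 t 12.15 tcp [ 0.656  -0.013   0.0264] yang -0.0 q7 0.18 tilt [ 5.e-04  2.e-04 -1.e+00] F [ 0.2  0.3 -4.3] w 0.0489 g 35.0
```

```bash
python3 -m jog '[[0, 0, 0.012, 0, 0.04], [0, 0, 0.024, 0, 0.04], [0, 0, 0.036, 0, 0.04], [0, 0, 0.036, 0, 0.04]]'; python3 go.py .6561 -.0128 .0259 0
```

```text
time: 12.55
ee_pos: [0.6559, -0.013, 0.026]
eef_rot: [0.707, 0.707, 0.0, -0.0]
ft_force: [-4.2, 0.9, 6.0]
width: 0.0489
grip_force: 35.0
shift [0.0002 0.0002 0.0001] turn -0.0 t 12.55 tcp [ 0.6559 -0.013   0.026 ] yang -0.0 q7 0.18 tilt [ 3.e-04  4.e-04 -1.e+00] F [-4.2  0.9  6. ] w 0.0489 g 35.0
```

To row units: -0.197 m is -7.88, -0.08 m is -3.2.

```bash
python3 -m jog '[[0, 0, 0, 0, 0.08], [0, 0, 0, 0, 0.08], [0, 0, 0, 0, 0.08], [0, 0, -0.8, 0, 0.08], [0, 0, -2.4, 0, 0.08], [0, -1.6, -3.2, 0, 0.08], [0.4, -3.2, -3.2, 0, 0.08], [0.7, -4.8, -3.2, 0, 0.08], [0.7, -6.4, -3.2, 0, 0.08], [0.7, -7.88, -2.8, 0, 0.08], [0.7, -7.88, -2.4, 0, 0.08], [0.7, -7.88, -2.4, 0, 0.08]]';python3 - <<'E'
from fit import *
c=r.camera("wrist")
D=r.regions_of("wrist","bearing")
for d in D[:1]: print(d["p"],fit("bearing",[(c,prep(d["pixels"]))],(.459,.004),.005,False))
E
python3 go.py .459 .0045 .0145 0
```

```text
time: 13.75
ee_pos: [0.4582, 0.0048, 0.0848]
eef_rot: [0.707, 0.707, 0.0, -0.0]
ft_force: [0.4, -0.7, 0.4]
width: 0.0798
grip_force: 0.0
0.92 [0.4576 0.0051 0.0259 0.0356]
shift [-0.     -0.001   0.0712] turn -0.0 t 13.85 tcp [0.4599 0.0045 0.0857] yang -0.0 q7 -0.05 tilt [ 1.1e-03 -2.0e-04 -1.0e+00] F [-0.2  0.6  0. ] w 0.0801 g 0.0
```

```bash
python3 -m jog '[[0, -0.04, 1.2, 0, 0.08], [0, -0.04, 2, 0, 0.08], [0, -0.04, 2.48, 0, 0.08], [0, -0.04, 2.68, 0, 0.08], [0, -0.04, 2.78, 0, 0.08], [0, -0.04, 2.78, 0, 0.08], [0, -0.04, 2.78, 0, 0.08]]' 35; python3 go.py .459 .0045 .0145 0
```

```text
time: 14.55
ee_pos: [0.4584, 0.0046, 0.0164]
eef_rot: [0.707, 0.707, 0.001, 0.0]
ft_force: [0.1, -0.4, 0.5]
width: 0.0802
grip_force: 0.0
shift [-0.0001  0.0006  0.0019] turn -0.0 t 14.55 tcp [0.4584 0.0046 0.0164] yang -0.0 q7 0.03 tilt [ 1.2e-03  4.0e-04 -1.0e+00] F [ 0.1 -0.4  0.5] w 0.0802 g 0.0
```

To row units: 0.0015 m is 0.06.

```bash
python3 -m jog '[[0, 0, 0.06, 0, 0.08], [0, 0, 0.06, 0, 0.04], [0, 0, 0.06, 0, 0.04], [0, 0, 0.06, 0, 0.04], [0, 0, 0.06, 0, 0.04], [0, 0, 0.06, 0, 0.04], [0, 0, 0.06, 0, 0.04], [0, 0, 0.06, 0, 0.04]]' 35; python3 go.py .6479 .0728 .1 0
```

```text
time: 15.35
ee_pos: [0.4578, 0.0046, 0.0143]
eef_rot: [0.707, 0.707, 0.0, -0.0]
ft_force: [-0.5, -0.3, 0.9]
width: 0.0514
grip_force: 35.0
shift [ 0.0682  0.1901 -0.0857] turn -0.0 t 15.35 tcp [0.4578 0.0046 0.0143] yang -0.0 q7 0.04 tilt [ 1.e-04  1.e-04 -1.e+00] F [-0.5 -0.3  0.9] w 0.0514 g 35.0
```

To row units: 0.19 m is 7.6, 0.185 m is 7.4.

```bash
python3 -m jog '[[0, 0, -0.4, 0, 0.04], [0, 0, -1.2, 0, 0.04], [0, 0, -2.4, 0, 0.04], [0, 1.2, -3.2, 0, 0.04], [0.8, 2.8, -3.2, 0, 0.04], [1.6, 4.4, -3.2, 0, 0.04], [2.2, 6, -3.2, 0, 0.04], [2.72, 7.4, -3.2, 0, 0.04], [2.72, 7.6, -3.2, 0, 0.04], [2.72, 7.6, -2.8, 0, 0.04], [2.72, 7.6, -2, 0, 0.04], [2.72, 7.6, -2, 0, 0.04]]'; python3 go.py .6479 .0728 .0133 0
```

```text
time: 16.55
ee_pos: [0.6448, 0.0717, 0.0615]
eef_rot: [0.707, 0.707, -0.002, -0.002]
ft_force: [-0.9, -0.7, -2.8]
width: 0.0509
grip_force: 35.0
shift [0.0012 0.0034 0.0481] turn -0.001 t 16.55 tcp [0.6448 0.0717 0.0615] yang -0.001 q7 0.03 tilt [-0.0053 -0.001  -1.    ] F [-0.9 -0.7 -2.8] w 0.0509 g 35.0
```

```bash
python3 -m jog '[[0.04, 0.04, 0.8, 0, 0.04], [0.04, 0.04, 1.4, 0, 0.04], [0.04, 0.04, 1.72, 0, 0.04], [0.04, 0.04, 1.88, 0, 0.04], [0.04, 0.04, 1.96, 0, 0.04], [0.04, 0.04, 1.98, 0, 0.04], [0.04, 0.04, 2, 0, 0.04], [0.04, 0.04, 2, 0, 0.04]]'; python3 go.py .6479 .0728 .0133 0
```

```text
time: 17.35
ee_pos: [0.649, 0.0736, 0.0146]
eef_rot: [0.707, 0.707, 0.0, 0.0]
ft_force: [0.6, -1.4, -2.8]
width: 0.0513
grip_force: 35.0
shift [-0.0008 -0.0011  0.0013] turn -0.0 t 17.35 tcp [0.649  0.0736 0.0146] yang -0.0 q7 0.05 tilt [ 6.e-04  2.e-04 -1.e+00] F [ 0.6 -1.4 -2.8] w 0.0513 g 35.0
```

To row units: 0.0014 m is 0.056, 0.0012 m is 0.048.

```bash
python3 -m jog '[[0, 0, 0.016, 0, 0.04], [0, 0, 0.032, 0, 0.04], [0, 0, 0.048, 0, 0.04], [0, 0, 0.056, 0, 0.04], [0, 0, 0.056, 0, 0.04]]'; python3 go.py .6479 .0728 .0133 0
```

```text
time: 17.85
ee_pos: [0.6489, 0.0736, 0.0133]
eef_rot: [0.707, 0.707, 0.0, -0.0]
ft_force: [-3.4, 0.2, 5.3]
width: 0.0512
grip_force: 35.0
shift [-0.0008 -0.001   0.    ] turn -0.0 t 17.85 tcp [0.6489 0.0736 0.0133] yang -0.0 q7 0.05 tilt [ 2.e-04  3.e-04 -1.e+00] F [-3.4  0.2  5.3] w 0.0512 g 35.0
```

To row units: -0.185 m is -7.4, -0.158 m is -6.32, -0.47 rad is -4.7.

```bash
python3 -m jog '[[0, 0, 0, 0, 0.08], [0, 0, 0, 0, 0.08], [0, 0, 0, 0, 0.08], [0, 0, -0.8, 0, 0.08], [0, 0, -2.4, 0, 0.08], [0, -1.6, -3.6, 0, 0.08], [-1.2, -3.2, -3.6, -1.2, 0.08], [-2.4, -4.8, -3.6, -2.4, 0.08], [-4, -6, -3.6, -3.6, 0.08], [-5.4, -7.2, -3.6, -4.7, 0.08], [-6.32, -7.4, -3.2, -4.7, 0.08], [-6.32, -7.4, -2.8, -4.7, 0.08]]';python3 - <<'E'
from fit import *
c=r.camera("wrist"); save(c,"w3")
D=r.regions_of("wrist","nut")
for d in D[:1]: print(d["p"],fit("nut",[(c,prep(d["pixels"]))],(.464,-.0845),.005,True))
E
python3 go.py .464 -.0845 .015 .47
```

```text
time: 19.05
ee_pos: [0.463, -0.0876, 0.0831]
eef_rot: [0.525, 0.851, 0.001, 0.001]
ft_force: [0.3, 1.6, -0.3]
width: 0.0801
grip_force: 0.0
0.63 [ 0.4623 -0.0848  0.4933  0.0159]
shift [-0.0006  0.0006  0.0669] turn -0.001 t 19.15 tcp [ 0.4632 -0.0843  0.0819] yang 0.469 q7 0.64 tilt [-1.3e-03  2.0e-04 -1.0e+00] F [ 0.6 -0.1 -0.1] w 0.0798 g 0.0
```

View pics/w3.png

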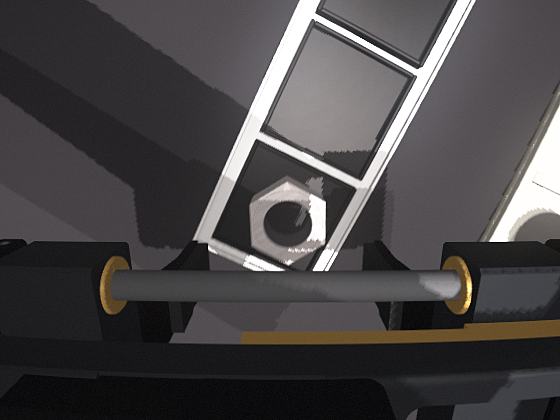

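The nut at (287, 220) has its left and right flats facing the fingers, and the fit gives a yaw of 0.49. Descending.

```bash
python3 -m jog '[[-0.02, 0, 1.2, -0.2, 0.08], [-0.02, 0, 2, -0.2, 0.08], [-0.02, 0, 2.4, -0.2, 0.08], [-0.02, 0, 2.6, -0.2, 0.08], [-0.02, 0, 2.66, -0.2, 0.08], [-0.02, 0, 2.66, -0.2, 0.08], [-0.02, 0, 2.66, -0.2, 0.08]]' 35; python3 go.py .463 -.0846 .015 .49
```

```text
time: 19.85
ee_pos: [0.4646, -0.0848, 0.017]
eef_rot: [0.514, 0.858, 0.0, 0.0]
ft_force: [0.0, -0.0, 0.5]
width: 0.0804
grip_force: 0.0
shift [ 0.001  -0.0013  0.002 ] turn 0.0 t 19.85 tcp [ 0.4646 -0.0848  0.017 ] yang 0.49 q7 0.74 tilt [ 1.2e-03  2.0e-04 -1.0e+00] F [ 0.  -0.   0.5] w 0.0804 g 0.0
```

To row units: 0.0015 m is 0.06.

```bash
python3 -m jog '[[0, 0, 0.06, 0, 0.08], [0, 0, 0.06, 0, 0.04], [0, 0, 0.06, 0, 0.04], [0, 0, 0.06, 0, 0.04], [0, 0, 0.06, 0, 0.04], [0, 0, 0.06, 0, 0.04], [0, 0, 0.06, 0, 0.04], [0, 0, 0.06, 0, 0.04]]' 35; python3 go.py .6396 .1584 .1 .49
```

```text
time: 20.65
ee_pos: [0.4639, -0.0849, 0.0148]
eef_rot: [0.515, 0.857, -0.0, -0.0]
ft_force: [-0.7, 0.3, 1.0]
width: 0.0498
grip_force: 35.0
shift [ 0.132   0.2695 -0.0852] turn -0.0 t 20.65 tcp [ 0.4639 -0.0849  0.0148] yang 0.49 q7 0.74 tilt [-2.e-04  1.e-04 -1.e+00] F [-0.7  0.3  1. ] w 0.0498 g 35.0
```

```bash
python3 -m jog '[[0, 0, -0.4, 0, 0.04], [0, 0, -1.2, 0, 0.04], [0, 0, -2.4, 0, 0.04], [0, 0, -3.6, 0, 0.04], [0.8, 1.6, -3.6, 0, 0.04], [1.6, 3.2, -3.6, 0, 0.04], [2.4, 4.8, -3.6, 0, 0.04], [3.2, 6.4, -3.6, 0, 0.04], [4, 8, -3.6, 0, 0.04], [4.8, 9.6, -3.6, 0, 0.04], [5.28, 10.6, -3.6, 0, 0.04], [5.28, 10.78, -3.6, 0, 0.04]]'; python3 -m jog '[[0, 0, 0.8, 0, 0.04], [0, 0, 1.6, 0, 0.04], [0, 0, 2.4, 0, 0.04], [0, 0, 2.8, 0, 0.04], [0, 0, 2.8, 0, 0.04], [0, 0, 2.8, 0, 0.04]]'; python3 go.py .6396 .1584 .0138 .49
```

```text
time: 21.85
ee_pos: [0.6401, 0.1632, 0.1045]
eef_rot: [0.512, 0.859, 0.0, -0.0]
ft_force: [0.3, -0.3, -3.0]
width: 0.0497
grip_force: 35.0
time: 22.45
ee_pos: [0.64, 0.1582, 0.0358]
eef_rot: [0.515, 0.857, 0.0, 0.0]
ft_force: [0.6, 0.2, -2.1]
width: 0.0492
grip_force: 35.0
shift [ 0.0004 -0.0003  0.022 ] turn -0.0 t 22.45 tcp [0.64   0.1582 0.0358] yang 0.49 q7 0.37 tilt [ 7.e-04  1.e-04 -1.e+00] F [ 0.6  0.2 -2.1] w 0.0492 g 35.0
```

To row units: 0.0208 m is 0.832, 0.0205 m is 0.82.

```bash
python3 -m jog '[[0, 0, 0.4, 0, 0.04], [0, 0, 0.6, 0, 0.04], [0, 0, 0.72, 0, 0.04], [0, 0, 0.78, 0, 0.04], [0, 0, 0.808, 0, 0.04], [0, 0, 0.82, 0, 0.04], [0, 0, 0.832, 0, 0.04], [0, 0, 0.832, 0, 0.04]]'; python3 go.py .6396 .1584 .0138 .49
```

```text
time: 23.25
ee_pos: [0.6397, 0.1585, 0.0142]
eef_rot: [0.514, 0.858, 0.0, 0.0]
ft_force: [0.2, 1.1, -3.5]
width: 0.0502
grip_force: 35.0
shift [ 0.     -0.0002  0.0004] turn 0.0 t 23.25 tcp [0.6397 0.1585 0.0142] yang 0.49 q7 0.38 tilt [ 2.e-04  2.e-04 -1.e+00] F [ 0.2  1.1 -3.5] w 0.0502 g 35.0
```

```bash
python3 -m jog '[[0, 0, 0.012, 0, 0.04], [0, 0, 0.024, 0, 0.04], [0, 0, 0.036, 0, 0.04], [0, 0, 0.036, 0, 0.04]]'; python3 go.py .6396 .1584 .0138 .49
```

```text
time: 23.65
ee_pos: [0.6398, 0.1585, 0.0139]
eef_rot: [0.515, 0.857, 0.0, -0.0]
ft_force: [-4.0, 0.3, 6.6]
width: 0.0497
grip_force: 35.0
shift [ 0.     -0.0002  0.0001] turn -0.0 t 23.65 tcp [0.6398 0.1585 0.0139] yang 0.49 q7 0.38 tilt [ 2.e-04  4.e-04 -1.e+00] F [-4.   0.3  6.6] w 0.0497 g 35.0
```

The nut is seated too. Releasing, backing away and checking the result.

```bash
python3 -m jog '[[0, 0, 0, 0, 0.08], [0, 0, 0, 0, 0.08], [0, 0, 0, 0, 0.08], [0, 0, -0.8, 0, 0.08], [0, 0, -2, 0, 0.08], [0, 0, -3.6, 0, 0.08], [0, -1.6, -5.2, 0, 0.08], [0, -3.2, -6, 0, 0.08], [0, -4.8, -6, 0, 0.08], [2, -4.8, -6, 0, 0.08], [2, -4.8, -6, 0, 0.08], [2, -4.8, -6, 0, 0.08]]';python3 - <<'E'
from h import *
for n in("top","scene"): save(r.camera(n),n+"9")
a=cv2.imread("pics/top9.png");b=cv2.imread("pics/scene9.png")
cv2.imwrite("pics/end.png",np.hstack([a[90:330,100:480],b[90:330,100:480]]))
E
```

```text
time: 24.85
ee_pos: [0.5099, 0.1474, 0.1635]
eef_rot: [0.513, 0.858, 0.001, -0.0]
ft_force: [0.4, -0.2, 0.1]
width: 0.0799
grip_force: 0.0
```

View pics/end.png

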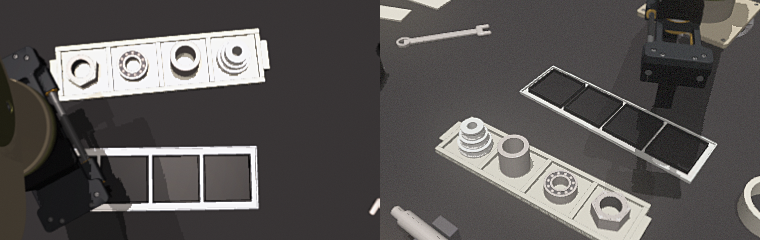

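From left to right the tray now holds the nut, bearing, sleeve and pulley (left crop, about (83,72), (133,67), (184,62), (233,57)). All are flat in their pockets, and the gripper is clear.

```bash
python3 -c "
from bench import r
print(r.close_job())"
```

```text
the job is handed in; nothing more can be done
None
```

The job is handed in at about 25 s of the 86 s allowed: the tray holds nut, bearing, sleeve and pulley from left to right, the reverse of the dishes, and each part was lowered to contact with its pocket floor before release and stands upright.

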